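# Turn a D-shaped optical filter to its alignment bar

## Task

The round optical filter with one flat edge lies turned the wrong way in the alignment stand. Without lifting it out, push its peg round with a fingertip until the flat faces the orange bar, then press it gently home with about 6 N (never over 15 N on the bar, the glass is delicate) until the flat lies flush along the bar, hold it so for a moment, and let go without drawing it back. Leave the bottles and the beaker alone.

Things in the scene. Friction and masses are not known exactly. Their poses are not given: they have to be found in the camera images.
- stand: fixed alignment stand: aluminium plate 160 x 150 mm, top 10 mm above the bench. Origin on the bench under the pocket's centre; z up, x towards the bar side. Blue walls 12 mm high bound the pocket: two cheeks, 60 mm long, inner faces at y = +-46.5 mm; a back stop, 60 mm long, inner face at x = -46.5 mm; open corners. The orange bar is the fourth side. Its place and yaw vary
- bar: alignment bar on the stand's plate at its +x side: dark rail and, before it, an orange blade 100 mm long (y), 12 mm thick, 14 mm high. Origin on the plate under the blade's middle setting, 58 to 60 mm from the pocket's centre; x points away from the pocket; yaw on the stand up to 0.05 rad. Screws set the blade up to 4 mm in or out (x) of that; this is not in the pose. It does not yield to a push
- bar_face (a point): middle of the blade's face that looks into the pocket, at its middle setting (bar frame x = -6 mm, 7 mm above the plate); the true face lies up to 4 mm nearer to or farther from the pocket; axes as the bar's
- filter: loose filter, about 0.3 kg: black disc 90 mm across, amber glass in the middle, top 13 mm above the plate, one flat edge 52 mm long with a white strip, 36 mm from the centre. Origin at the centre of the round outline, on the underside; x points to the flat, z up. It slides on the plate (1 to 4 N), with 3 mm of play between cheeks, 3 to 13 mm to the bar, 9 mm more when the flat faces it
- flat (a point): middle of the flat's face, 36 mm from the filter's origin along its x, 7 mm above its underside; axes as the filter's
- peg (a point): middle of the top of the upright brass turning peg, 10 mm in diameter, 36 mm from the filter's centre on the side opposite to the flat; the peg stands 17 mm above the disc's top, its top 30 mm above the filter's underside. It is fixed to the filter. A fingertip pressing on it drags it sideways by friction
- bottle_a: white plastic jar, 54 mm in diameter, 85 mm high, bystander; origin at the centre of its underside
- bottle_b: white plastic jar like the other, bystander; origin at the centre of its underside
- beaker: empty glass beaker, 54 mm in diameter, 70 mm high, bystander; origin at the centre of its underside
Not all that is in view belongs to the job. What is meant by the filter is not green, and is the larger of those in its own colour.

How it is judged:
By the outcome, as a careful person would: the job done as asked, in the order asked, and still so for the second after the job is handed in, with the robot touching nothing.
It also fails if it takes over 67 s, if anything falls off the work surface, if the arm or the gripper's body presses on something with over 40 N, if the wrist force passes 120 N, or if a joint passes its speed limit or range.

## Robot

A 7-joint arm with a two-finger parallel gripper is mounted at the origin on the work surface. World frame = base frame: x ahead of the robot, y to its left, z up, the work surface at z = 0. Lengths are in m, angles in rad, forces in N, time in s.
With the tool pointing down it reaches from about 0.425 to 0.875 m from the base axis. Payload 4.7 kg.
Tool frame: the origin (TCP) lies midway between the tips of the shut fingers; the grasp point (between the pads) lies 19 mm behind it; z points along the fingers, y is the direction in which the jaws open and shut (so a half turn about z gives the same grasp; the last joint's range is limited). The gripper opens to 87 mm and grips with 3 to 60 N. Pads are 19 mm wide; open, the fingers measure 117 mm over their backs; the gripper's body (75 mm by 190 mm) begins 51 mm behind the grasp point.
Start: joints at [1.123, 0.321, -0.07, 1.45, 0.023, 1.371, -0.057], TCP at [0.29, -0.582, 0.223] pointing down, gripper open.
Joint ranges: [-2.86, 2.86], [-0.3, 2.09], [-1.38, 1.24], [0.06, 2.45], [-1.56, 4.7], [0.09, 2.05], [-2.69, 2.69]. Speed limits (rad/s): [2.57, 2.57, 3.14, 3.14, 3.14, 3.14, 3.14].

## Interface

Orientations are given as a rotation vector (axis times angle).
In Python, from bench import * gives the robot as it stands. The module is installed in compiled form; this text tells all that it offers.
- The arm moves only by the tool play_rows, never from a script. Its argument "series" is one flat list of numbers, 7 for each row, row after row: the opening in per cent of the stroke, from 0 (shut) to 100 (fully open), then the shift along the tool's x, y, z in m, then the turn, a rotation vector about the tool's x, y, z in degrees. In form: [fingers, tx, ty, tz, rx, ry, rz, fingers, tx, ty, tz, rx, ry, rz, ...]. A call has 1 to 10 rows; each row is the pose to reach, as a shift and turn from the pose commanded when the call began, along the tool's axes at that moment; what a row does not reach only later rows make up. A row lasts 1/12 s, in which the tool goes at most 41.7 mm and 7.16 degrees, less where a joint would pass 70% of its speed; a pose out of reach is approached as far as the arm can. A call with a gripper value outside its range is refused whole. The fingers move at their own pace and stop on an object; "force" is the grip in N (left out, the last holds). Time passes only in rows, so rows that repeat a pose let the fingers close. It gives the time, the measured TCP pose, the force and the opening at its end, in the units of the state.
- get_state(): the state, without advancing time (a new reading comes with each control period).
- get_image(name): name is "scene" or "top" or "wrist"; returns a dict with "frame" (480x640x3 uint8, red, green, blue), "fx", "fy", "cx", "cy" (pixels), "R" (3x3) and "t" (3): a world point X has camera coordinates R X + t. Camera axes: x right, y down, z forward; pixel columns grow to the right and rows downward; lengths in m; the calibration is good to about 2 mm. A picture is of the moment at which its call begins. There is no depth.
- close_job(): hands the job in, once; it reports no verdict.
The state is a dict: "time": time; "joint_positions": joint angles; "qd": joint speeds; "joint_torque": joint torques, N m; "position": TCP position; "tool_rot": TCP orientation; "ft_force": force on the tool from outside, world axes, zero at the start; "torque": the same for the moment, N m; "grip_width": opening from 0.0 (shut) to 1.0 (fully open).
Only numpy, scipy, OpenCV 4.12 (cv2) and the standard library are available. Lean on these libraries where they do the work, as an engineer would, in place of code of your own. Each camera call takes 0.05 s, during which the arm holds its last target.

## Working session

There is one attempt and no reset: what is moved stays moved. The work goes in short steps, Python scripts to look and compute and a tool call to move; the robot and the scene stay as the last step left them, time stands still between calls to the robot, and variables do not carry over. Pictures are saved under pics/ and viewed, and the job is handed in when it is done.

Besides the shell and the picture viewer there is one more tool, called after "Call:" by a JSON object that holds its "api" and its "payload", one argument or row to a line. play_rows: Moves the arm, as the interface text tells. Its arguments: {"type":"object","properties":{"series":{"type":"array"},"force":{"type":"number"}},"required":["series"]}

```bash
mkdir -p pics; python3 - <<'E'
from bench import *
import cv2
s=get_state();print(s)
for n in ["scene","top","wrist"]:
    d=get_image(n);cv2.imwrite(f"pics/{n}0.png",d["frame"][:,:,::-1]);print(n,d["fx"],d["cx"],d["cy"],d["R"],d["t"])
E
```

```text
{'time': 0.0, 'joint_positions': array([ 1.12311268,  0.3217912 , -0.07004683,  1.45170002,  0.02262623,
        1.37079419, -0.05688015]), 'qd': array([ 0.0014234 , -0.00061669,  0.00168985,  0.00125232,  0.00038589,
        0.00031992, -0.00147388]), 'joint_torque': array([ 1.42139299e-03, -4.91280806e+01, -4.02605440e-01, -3.12526560e+01,
       -6.36624824e-02,  4.37430537e-02,  1.66849409e-04]), 'position': array([ 0.2892787 , -0.58145115,  0.22146932]), 'tool_rot': array([-3.05644424e+00, -7.18554614e-01,  8.93764439e-04]), 'ft_force': array([ 0.34102398, -0.39234227, -0.49420712]), 'torque': array([-0.00560581, -0.02751502, -0.00187036]), 'grip_width': 1.0024317612695104}
scene 525.161160415858 314.5086129129514 238.52398902180792 [[ 0.75227215  0.65866819 -0.01558302]
 [ 0.43500344 -0.51430795 -0.73909359]
 [-0.49483191  0.54922086 -0.67342247]] [-0.48585172 -0.18504827  1.27188239]
top 570.6188262418822 328.8512432355147 237.51046700873871 [[ 0.02645636 -0.99956267 -0.01321118]
 [-0.98140002 -0.02345734 -0.19053544]
 [ 0.19014222  0.01800632 -0.98159142]] [0.05532654 0.62294779 0.91177437]
wrist 369.9156187068058 319.3194372140648 240.15154517726648 [[ 0.44507071 -0.89549469 -0.00114981]
 [-0.85809447 -0.42684888  0.28543636]
 [-0.25609755 -0.12605272 -0.95839697]] [-0.64942475 -0.03556134  0.39085948]
```

View pics/scene0.png

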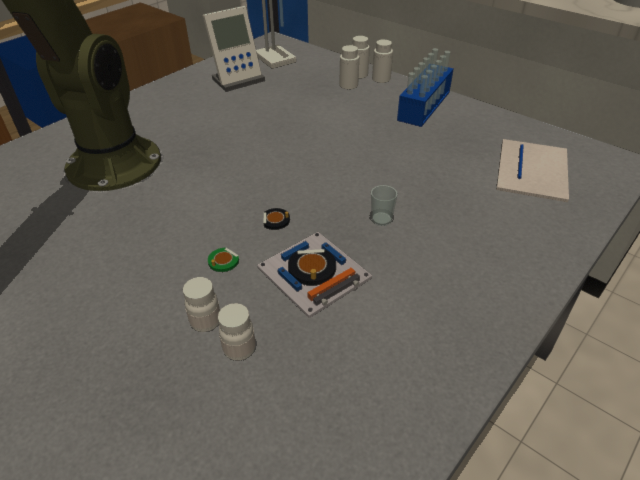

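View pics/top0.png

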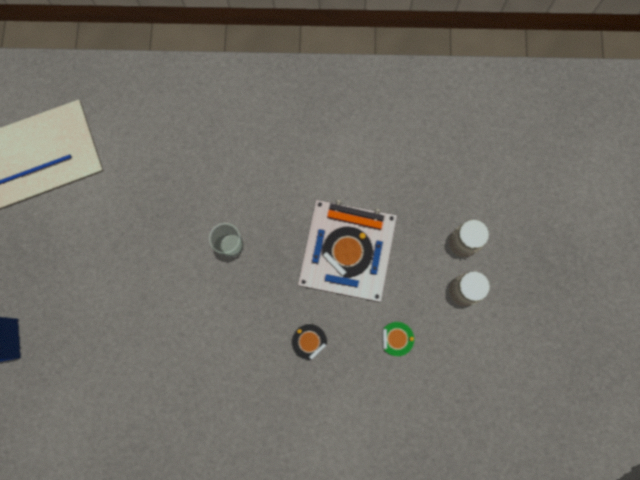

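View pics/wrist0.png

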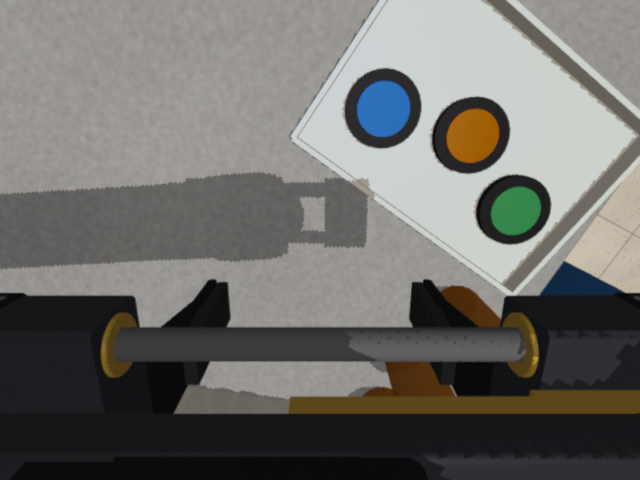

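The scene shows the stand, with the orange bar away from the robot and the filter's peg now at the bar side, pixel (362,236) in top. The flat is at the lower left, around (333,264). Next I'll measure these.

```bash
cat > h.py <<'E'
from bench import *
import cv2, numpy as np
def ray(d,px,z):
    u,v=px; c=np.array([(u-d["cx"])/d["fx"],(v-d["cy"])/d["fy"],1.])
    w=d["R"].T@c; o=-d["R"].T@d["t"]; return o+w*(z-o[2])/w[2]
def proj(d,X):
    c=d["R"]@np.asarray(X)+d["t"]; return np.array([d["fx"]*c[0]/c[2]+d["cx"],d["fy"]*c[1]/c[2]+d["cy"]])
E
python3 - <<'E'
from h import *
d=get_image("top");f=d["frame"];h=cv2.cvtColor(f,cv2.COLOR_RGB2HSV)
roi=np.zeros(f.shape[:2],np.uint8);roi[195:305,290:405]=1
def comps(lo,hi,z,mn=8):
    m=cv2.inRange(h,lo,hi)*roi
    n,l,s,c=cv2.connectedComponentsWithStats(m)
    for i in range(1,n):
        if s[i,4]>=mn:
            r=cv2.minAreaRect(np.argwhere(l==i)[:,::-1].astype(np.float32))
            bp=np.array([ray(d,p,z)[:2] for p in cv2.boxPoints(r)])
            print(s[i,4],c[i].round(1),ray(d,c[i],z)[:2].round(4),"box",bp.round(4).tolist())
print("blue");comps((100,120,50),(125,255,255),.022,20)
print("orange");comps((5,200,140),(14,255,255),.024)
print("amber");comps((5,100,60),(17,255,255),.023)
print("yel");comps((17,120,80),(30,255,255),.04,3)
print("white");comps((0,0,200),(179,40,255),.0225)
cv2.imwrite("pics/crop.png",cv2.resize(f[195:310,290:410,::-1],None,fx=5,fy=5,interpolation=cv2.INTER_NEAREST))
E
```

```text
blue
152 [318.1 245.9] [0.6133 0.0902] box [[0.5863, 0.0997], [0.6427, 0.0895], [0.6407, 0.0794], [0.5844, 0.0896]]
150 [376.  257.5] [ 0.5949 -0.0121] box [[0.5682, -0.0023], [0.6243, -0.0118], [0.6228, -0.0213], [0.5667, -0.0116]]
183 [341.3 280.2] [0.5533 0.0479] box [[0.5528, 0.076], [0.5645, 0.0742], [0.5555, 0.0194], [0.5439, 0.0214]]
orange
346 [354.6 218.8] [0.6633 0.0268] box [[0.6672, 0.0741], [0.679, 0.0718], [0.6595, -0.0208], [0.6478, -0.0183]]
247 [346.9 248.8] [0.609  0.0394] box [[0.6195, 0.063], [0.6299, 0.0258], [0.596, 0.0168], [0.5857, 0.0538]]
amber
512 [354.5 218.8] [0.6637 0.0269] box [[0.6656, 0.0772], [0.6824, 0.0739], [0.6616, -0.0238], [0.6449, -0.0202]]
622 [347.3 250.8] [0.6055 0.0385] box [[0.6297, 0.0626], [0.6309, 0.0148], [0.5809, 0.0141], [0.5797, 0.0614]]
yel
38 [362.  235.3] [0.6305 0.0139] box [[0.6363, 0.0191], [0.6366, 0.0087], [0.6259, 0.0085], [0.6257, 0.019]]
white
```

View pics/crop.png

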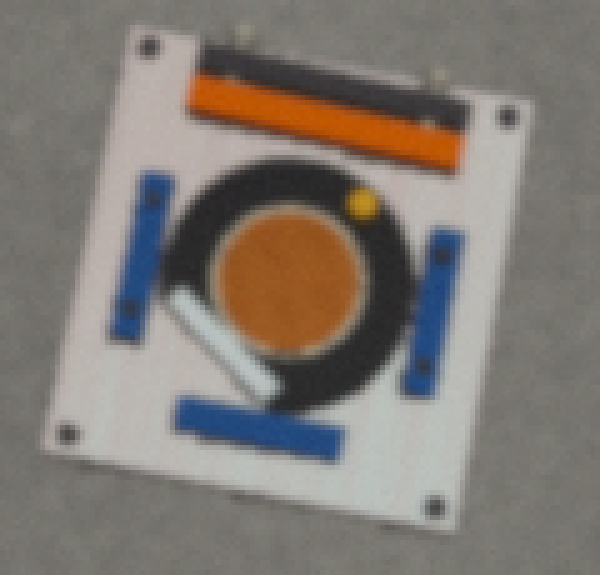

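```bash
cat >> h.py <<'E'
from scipy.spatial.transform import Rotation as Ro
C=np.array([.605,.0387])
def go(x,y,z,a,s=None):
    "a: world angle of tool x, deg; tool down"
    s=s or get_state(); R=Ro.from_rotvec(s["tool_rot"])
    d=R.inv().apply(np.array([x,y,z])-s["position"])
    r=np.radians(a); X=[np.cos(r),np.sin(r),0];Z=[0,0,-1];Y=np.cross(Z,X)
    T=Ro.from_matrix(np.c_[X,Y,Z]); rv=(R.inv()*T).as_rotvec(degrees=True)
    print("shift mm",(d*1e3).round(1),"turn",rv.round(2),"xang now",np.degrees(np.arctan2(*R.apply([1,0,0])[1::-1])).round(2))
def sw(th,off=20,c=C,r=36):
    t=np.radians(th);u=np.array([np.cos(t),np.sin(t)]);e=np.array([-u[1],u[0]])
    return c+r/1e3*u+off/1e3*e, th+180
E
python3 - <<'E'
from h import *
p,a=sw(-44.3,28);print(p,a);go(*p,.12,a)
for i in range(3):print(get_state()["position"])
E
```

```text
[0.65032057 0.03359645] 135.7
shift mm [ 597.2 -389.8  102.3] turn [-5.0000e-02 -6.0000e-02 -1.0924e+02] xang now 26.46
[ 0.28941679 -0.58161609  0.22186341]
[ 0.28941679 -0.58161609  0.22186341]
[ 0.28941679 -0.58161609  0.22186341]
```

Call:
{"api": "play_rows", "payload": {
  "series": [0,0.597,-0.39,0,0,0,-60,0,0.597,-0.39,0,0,0,-60,0,0.597,-0.39,0,0,0,-60,0,0.597,-0.39,0,0,0,-60,0,0.597,-0.39,0,0,0,-60,0,0.597,-0.39,0,0,0,-60,0,0.597,-0.39,0,0,0,-60,0,0.597,-0.39,0,0,0,-60,0,0.597,-0.39,0,0,0,-60,0,0.597,-0.39,0,0,0,-60],
  "force": 30
}}

```text
time: 1.03
position: [0.5009, -0.2207, 0.2227]
tool_rot: [2.287, 2.154, -0.0]
ft_force: [0.1, -1.0, -0.5]
grip_width: 0.327
```

```bash
python3 - <<'E'
from h import *
p,a=sw(-44.3,28);go(*p,.12,a);s=get_state();print(s["position"],s["ft_force"],s["grip_width"],s["joint_positions"].round(2))
E
```

```text
shift mm [262.8 134.  102.5] turn [-0.000e+00  3.000e-02 -4.913e+01] xang now 86.57
[ 0.50085063 -0.22065322  0.2226568 ] [ 0.12069015 -0.96836626 -0.47203179] 0.32721788841311944 [ 0.78  0.13 -0.45  1.7   0.06  1.33  0.26]
```

Call:
{"api": "play_rows", "payload": {
  "series": [0,0.263,0.134,0,0,0,-49,0,0.263,0.134,0,0,0,-49,0,0.263,0.134,0,0,0,-49,0,0.263,0.134,0,0,0,-49,0,0.263,0.134,0,0,0,-49,0,0.263,0.134,0,0,0,-49,0,0.263,0.134,0,0,0,-49,0,0.263,0.134,0.05,0,0,-49,0,0.263,0.134,0.08,0,0,-49,0,0.263,0.134,0.1,0,0,-49]
}}

```text
time: 1.87
position: [0.6481, 0.0329, 0.1177]
tool_rot: [-1.185, -2.904, 0.003]
ft_force: [-0.9, -1.2, -0.9]
grip_width: 0.005
```

```bash
python3 - <<'E'
from h import *
p,a=sw(-44.3,28);go(*p,.03,a);s=get_state();print(s["position"],s["ft_force"],s["grip_width"],s["joint_positions"].round(2))
E
```

```text
shift mm [-1.4  2.4 87.6] turn [-0.22 -0.24 -0.1 ] xang now 135.6
[0.64813455 0.03289427 0.11765923] [-0.86286577 -1.16831627 -0.86539545] 0.005360263452171081 [ 0.41  0.47 -0.66  1.56  0.3   1.22  0.5 ]
```

Call:
{"api": "play_rows", "payload": {
  "series": [0,-0.001,0.002,0.045,0,0,0,0,-0.001,0.002,0.045,0,0,0,0,-0.001,0.002,0.045,0,0,0,0,-0.001,0.002,0.045,0,0,0]
}}

```text
time: 2.2
position: [0.6531, 0.0326, 0.0789]
tool_rot: [1.19, 2.906, 0.001]
ft_force: [-0.2, 0.0, 0.1]
grip_width: 0.001
```

```bash
python3 - <<'E'
from h import *
p,a=sw(-44.3,28);go(*p,.03,a);s=get_state();print(s["position"],s["ft_force"],s["joint_positions"].round(2))
for n in ("wrist","scene"):
  d=get_image(n);cv2.imwrite(f"pics/{n}1.png",d["frame"][:,:,::-1] if n=="wrist" else cv2.resize(d["frame"][160:360,180:440,::-1],None,fx=3,fy=3))
E
```

```text
shift mm [ 2.7 -1.2 48.9] turn [ 0.05  0.03 -0.25] xang now 135.45
[0.6530953  0.03255057 0.07887538] [-0.16033737  0.02586358  0.1090034 ] [ 0.4   0.51 -0.64  1.59  0.33  1.15  0.48]
```

View pics/wrist1.png

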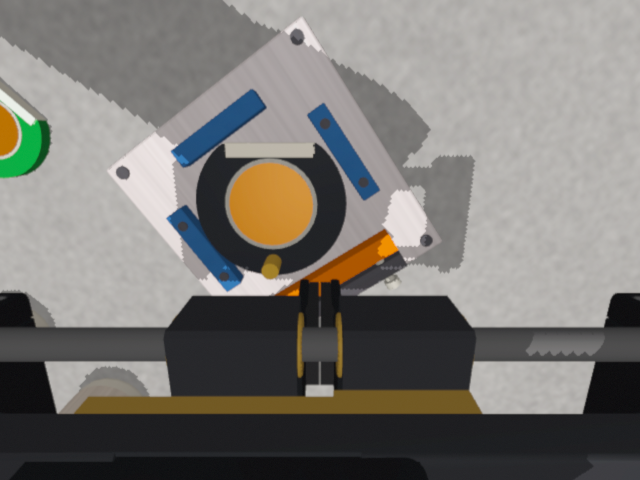

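View pics/scene1.png

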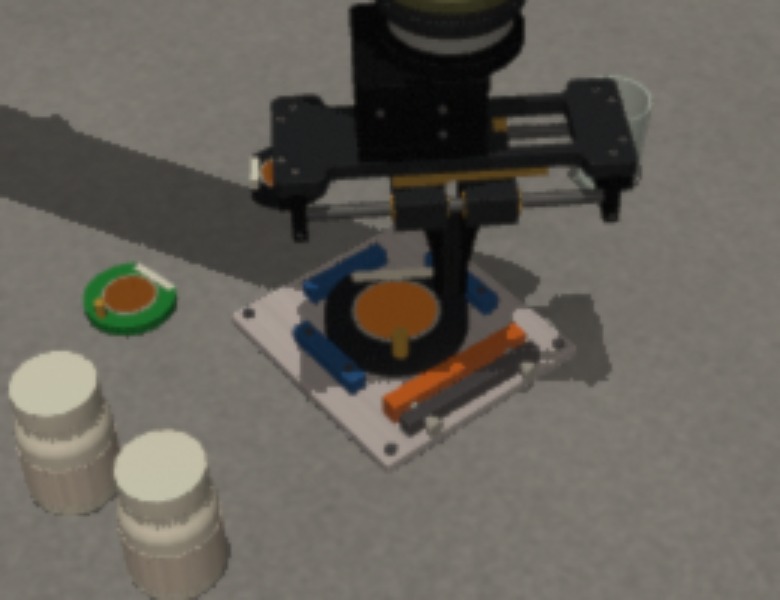

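Call:
{"api": "play_rows", "payload": {
  "series": [0,0.002,-0.001,0.03,0,0,0,0,0.002,-0.001,0.045,0,0,0,0,0.002,-0.001,0.048,0,0,0,0,0.002,-0.001,0.048,0,0,0,0,0.002,-0.001,0.048,0,0,0]
}}

```text
time: 2.72
position: [0.651, 0.0332, 0.0306]
tool_rot: [1.19, 2.906, 0.001]
ft_force: [-0.1, 0.1, -0.2]
grip_width: 0.007
```

```bash
python3 - <<'E'
from h import *
s=get_state();print(s["position"],s["ft_force"],s["joint_positions"].round(2))
for th in (-44.3,-52,-60,-70,-80,-100,-120): 
  p,a=sw(th,20);go(*p,.03,a)
d=get_image("wrist");cv2.imwrite("pics/wrist2.png",d["frame"][:,:,::-1])
E
```

```text
[0.65095364 0.03317023 0.03057321] [-0.09071461  0.05973138 -0.20261897] [ 0.38  0.56 -0.62  1.63  0.36  1.07  0.45]
shift mm [ 0.7 -8.1  0.6] turn [ 0.04  0.04 -0.25] xang now 135.45
shift mm [ -1.7 -13.1   0.6] turn [0.05 0.04 7.45] xang now 135.45
shift mm [ -3.4 -18.6   0.6] turn [ 0.05  0.04 15.45] xang now 135.45
shift mm [ -4.5 -25.7   0.6] turn [ 0.05  0.03 25.45] xang now 135.45
shift mm [ -4.3 -32.9   0.6] turn [6.000e-02 3.000e-02 3.545e+01] xang now 135.45
shift mm [ -0.3 -46.6   0.5] turn [6.000e-02 2.000e-02 5.545e+01] xang now 135.45
shift mm [  8.2 -58.1   0.5] turn [7.000e-02 1.000e-02 7.545e+01] xang now 135.45
```

View pics/wrist2.png

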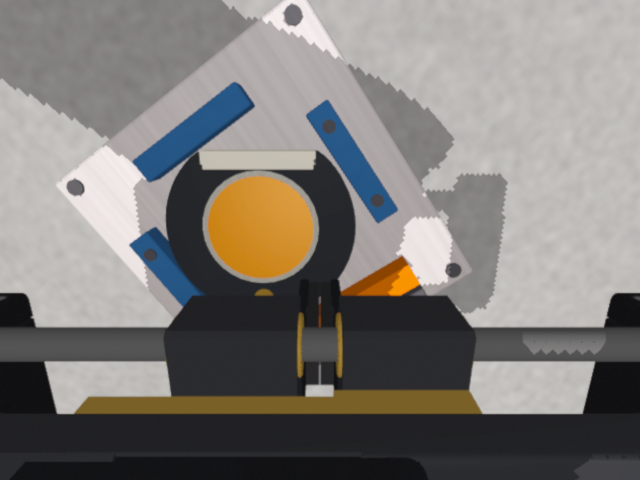

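Call:
{"api": "play_rows", "payload": {
  "series": [0,0.001,-0.003,0,0,0,0,0,0.001,-0.006,0,0,0,0,0,0.001,-0.008,0,0,0,0,0,0,-0.01,0,0,0,2,0,-0.001,-0.012,0,0,0,5,0,-0.002,-0.013,0,0,0,7.5,0,-0.0025,-0.016,0,0,0,11,0,-0.0034,-0.0186,0,0,0,15.5,0,-0.0034,-0.0186,0,0,0,15.5]
}}

```text
time: 3.52
position: [0.64, 0.0173, 0.03]
tool_rot: [1.575, 2.717, 0.001]
ft_force: [0.9, 0.9, -0.5]
grip_width: 0.007
```

```bash
cat > look.py <<'E'
from h import *
import sys
s=get_state();print(s["time"],s["position"].round(4),s["ft_force"].round(2),s["joint_positions"].round(2))
for n in sys.argv[2:]:
  d=get_image(n);f=d["frame"][:,:,::-1]
  if n=="top": f=cv2.resize(f[180:320,270:420],None,fx=4,fy=4)
  if n=="scene": f=cv2.resize(f[200:330,230:400],None,fx=4,fy=4)
  cv2.imwrite(f"pics/{n}{sys.argv[1]}.png",f)
E
python3 look.py 3 wrist top
```

```text
3.5167 [0.64   0.0173 0.03  ] [ 0.89  0.93 -0.51] [ 0.38  0.52 -0.57  1.66  0.32  1.05  0.23]
```

View pics/wrist3.png

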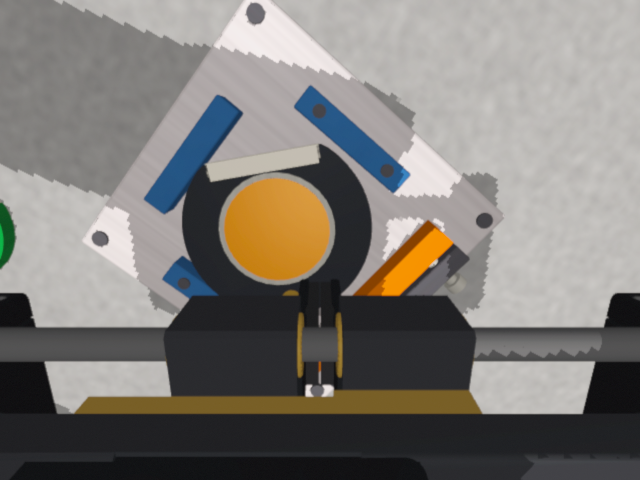

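View pics/top3.png

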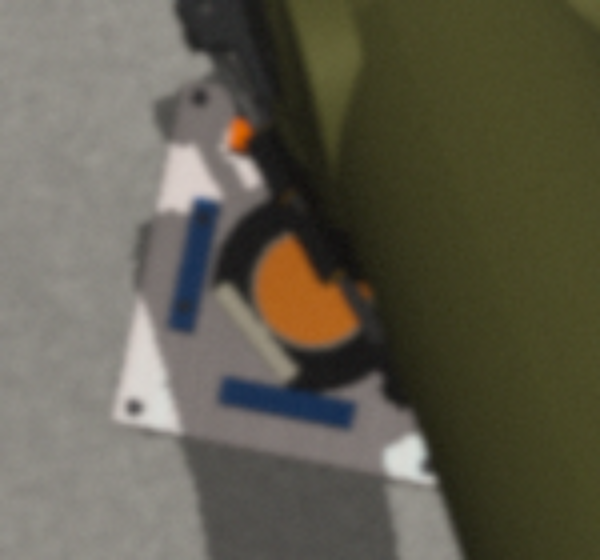

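```bash
python3 - <<'E'
from h import *
for th in (-54,-60,-66,-72,-78,-84,-90): 
  p,a=sw(th,13);go(*p,.03,a)
E
```

```text
shift mm [ 1.4 -2.9 -0.1] turn [ 0.02  0.04 -5.92] xang now 120.08
shift mm [-0.1 -6.6 -0.1] turn [0.03 0.04 0.08] xang now 120.08
shift mm [ -1.3 -10.4  -0.1] turn [0.03 0.03 6.08] xang now 120.08
shift mm [ -2.  -14.3  -0.1] turn [ 0.03  0.03 12.08] xang now 120.08
shift mm [ -2.4 -18.3  -0.1] turn [ 0.03  0.03 18.08] xang now 120.08
shift mm [ -2.3 -22.3  -0.1] turn [ 0.03  0.03 24.08] xang now 120.08
shift mm [ -1.8 -26.3  -0.1] turn [3.000e-02 3.000e-02 3.008e+01] xang now 120.08
```

Call:
{"api": "play_rows", "payload": {
  "series": [0,0.0005,-0.003,0,0,0,0,0,0,-0.0065,0,0,0,0,0,-0.001,-0.0085,0,0,0,3,0,-0.0013,-0.0105,0,0,0,6,0,-0.0018,-0.0125,0,0,0,9,0,-0.002,-0.0143,0,0,0,12,0,-0.0022,-0.0163,0,0,0,15,0,-0.0024,-0.0183,0,0,0,18,0,-0.0023,-0.0223,0,0,0,24,0,-0.0018,-0.0263,0,0,0,30]
}}

```text
time: 4.45
position: [0.6196, 0.0018, 0.0304]
tool_rot: [2.225, 2.213, 0.004]
ft_force: [4.5, 0.0, 0.2]
grip_width: 0.003
```

```bash
python3 look.py 4 wrist; python3 - <<'E'
from h import *
for th in (-90,-95,-100,-105,-110,-115,-120,-125,-130): 
  p,a=sw(th,13);go(*p,.03,a)
E
```

```text
4.45 [0.6196 0.0018 0.0304] [4.5  0.04 0.2 ] [ 0.34  0.46 -0.48  1.72  0.24  1.02 -0.23]
shift mm [ 1.2 -0.2  0.1] turn [ 0.11  0.06 -0.58] xang now 89.42
shift mm [ 0.1 -3.4  0.1] turn [0.11 0.05 4.42] xang now 89.42
shift mm [-0.6 -6.7  0.1] turn [0.12 0.05 9.42] xang now 89.42
shift mm [ -1.1 -10.    0.1] turn [ 0.12  0.04 14.42] xang now 89.42
shift mm [ -1.2 -13.3   0.1] turn [ 0.12  0.04 19.42] xang now 89.42
shift mm [ -1.1 -16.6   0.1] turn [ 0.12  0.03 24.42] xang now 89.42
shift mm [ -0.7 -19.9   0.1] turn [ 0.12  0.03 29.42] xang now 89.42
shift mm [ -0.  -23.2   0.1] turn [1.300e-01 2.000e-02 3.442e+01] xang now 89.42
shift mm [  1.  -26.4   0.1] turn [1.300e-01 2.000e-02 3.942e+01] xang now 89.42
```

View pics/wrist4.png

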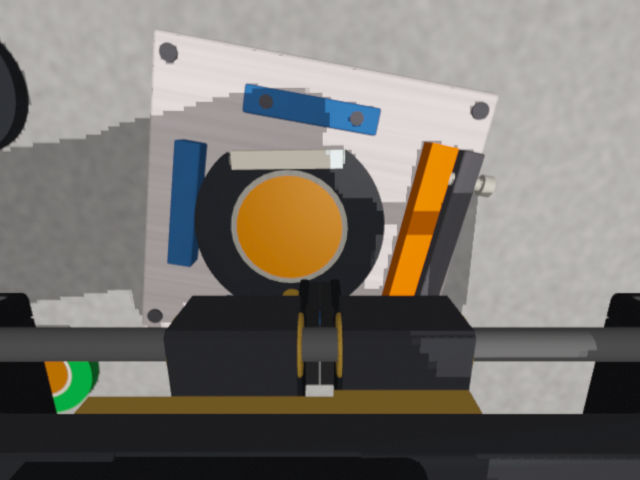

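Call:
{"api": "play_rows", "payload": {
  "series": [0,0.0005,-0.002,0,0,0,2,0,0.0001,-0.0035,0,0,0,4.5,0,-0.0006,-0.0067,0,0,0,9.5,0,-0.0011,-0.01,0,0,0,14.5,0,-0.0012,-0.0133,0,0,0,19.5,0,-0.0011,-0.0166,0,0,0,24.5,0,-0.0007,-0.0199,0,0,0,29.5,0,0,-0.0232,0,0,0,34.5,0,0.001,-0.0264,0,0,0,39.5]
}}

```text
time: 5.25
position: [0.5925, 0.0021, 0.0302]
tool_rot: [2.841, 1.335, 0.002]
ft_force: [2.9, -2.8, 1.1]
grip_width: 0.006
```

```bash
python3 look.py 5 wrist; python3 - <<'E'
from h import *
for th in (-130,-135,-140,-145,-150,-155,-160,-165,-170,-175): 
  p,a=sw(th,13);go(*p,.03,a)
E
```

```text
5.25 [0.5925 0.0021 0.0302] [ 2.9  -2.77  1.05] [ 0.25  0.39 -0.36  1.79  0.16  0.99 -0.87]
shift mm [0.1 0.1 0.1] turn [0.12 0.01 0.14] xang now 50.14
shift mm [-0.9 -3.1  0.1] turn [0.12 0.   5.14] xang now 50.14
shift mm [-1.6 -6.4  0.1] turn [ 0.12 -0.   10.14] xang now 50.14
shift mm [-2.  -9.7  0.1] turn [ 1.200e-01 -1.000e-02  1.514e+01] xang now 50.14
shift mm [ -2.1 -13.    0.1] turn [ 1.200e-01 -1.000e-02  2.014e+01] xang now 50.14
shift mm [ -2.  -16.4   0. ] turn [ 1.200e-01 -2.000e-02  2.514e+01] xang now 50.14
shift mm [ -1.5 -19.7   0. ] turn [ 1.200e-01 -2.000e-02  3.014e+01] xang now 50.14
shift mm [ -0.8 -22.9   0. ] turn [ 1.200e-01 -3.000e-02  3.514e+01] xang now 50.14
shift mm [  0.2 -26.1   0. ] turn [ 1.200e-01 -3.000e-02  4.014e+01] xang now 50.14
shift mm [  1.5 -29.2   0. ] turn [ 1.200e-01 -4.000e-02  4.514e+01] xang now 50.14
```

View pics/wrist5.png

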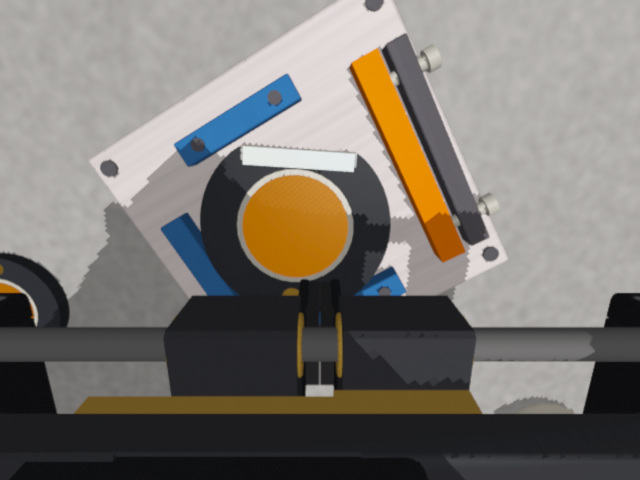

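Call:
{"api": "play_rows", "payload": {
  "series": [0,-0.0005,-0.0015,0,0,0,2.5,0,-0.001,-0.003,0,0,0,5,0,-0.0016,-0.0064,0,0,0,10,0,-0.002,-0.0097,0,0,0,15,0,-0.0021,-0.013,0,0,0,20,0,-0.002,-0.0164,0,0,0,25,0,-0.0015,-0.0197,0,0,0,30,0,-0.0008,-0.0229,0,0,0,35,0,0.0002,-0.0261,0,0,0,40]
}}

```text
time: 6.05
position: [0.5731, 0.0188, 0.0303]
tool_rot: [3.126, 0.285, 0.005]
ft_force: [4.1, -4.0, -0.3]
grip_width: 0.005
```

```bash
python3 look.py 6 wrist top; python3 - <<'E'
from h import *
for th in (-170,-175,-180,-185,-190,-192): 
  p,a=sw(th,13);go(*p,.03,a)
E
```

```text
6.05 [0.5731 0.0188 0.0303] [ 4.13 -4.02 -0.27] [ 0.14  0.34 -0.26  1.84  0.11  0.97 -1.55]
shift mm [ 0.1  0.5 -0.1] turn [ 0.06 -0.01  0.63] xang now 10.63
shift mm [-0.8 -2.7 -0.1] turn [ 0.06 -0.01  5.63] xang now 10.63
shift mm [-1.5 -6.  -0.1] turn [ 0.06 -0.02 10.63] xang now 10.63
shift mm [-1.9 -9.3 -0.1] turn [ 0.05 -0.02 15.63] xang now 10.63
shift mm [ -2.  -12.6  -0.1] turn [ 5.000e-02 -2.000e-02  2.063e+01] xang now 10.63
shift mm [ -2.  -14.   -0.1] turn [ 5.000e-02 -2.000e-02  2.263e+01] xang now 10.63
```

View pics/wrist6.png

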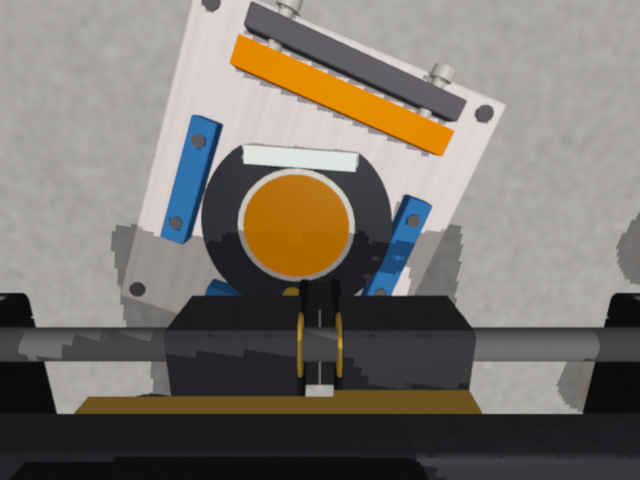

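View pics/top6.png

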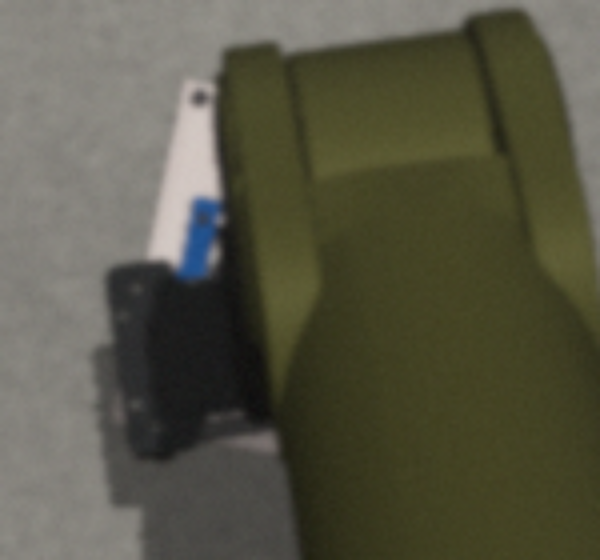

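```bash
cat > meas.py <<'E'
from h import *
d=get_image("wrist");f=d["frame"];h=cv2.cvtColor(f,cv2.COLOR_RGB2HSV)
def rect(m,z):
    n,l,s,c=cv2.connectedComponentsWithStats(m)
    i=1+np.argmax(s[1:,4]); pts=np.argwhere(l==i)[:,::-1]
    W=np.array([ray(d,p,z)[:2] for p in pts]).astype(np.float32)
    r=cv2.minAreaRect(W*1000); b=cv2.boxPoints(r)/1000
    # long dir
    e=[b[1]-b[0],b[2]-b[1]]; L=max(e,key=np.linalg.norm); S=min(e,key=np.linalg.norm)
    if L[1]<0:L=-L
    return np.array(r[0])/1000, np.degrees(np.arctan2(L[1],L[0]))-90, np.linalg.norm(L),np.linalg.norm(S),len(pts)
# disc centre from amber glass
roi=np.zeros(f.shape[:2],np.uint8);roi[:295]=1
am=cv2.inRange(h,(8,140,80),(22,255,255))*roi
n,l,s,c=cv2.connectedComponentsWithStats(am)
print("amber/orange comps",[(s[i,4],c[i].round(0).tolist()) for i in range(1,n) if s[i,4]>300])
cand=[i for i in range(1,n) if s[i,4]>300]
out={}
for i in cand:
    m=(l==i).astype(np.uint8)
    q=rect(m,.0235); k="bar" if q[2]/q[3]>3 else "glass"
    out[k]=q; print(k,q)
g=out["glass"][0]
# white strip: low-sat bright, nearest glass within 30..46 mm of glass centre
wm=cv2.inRange(h,(0,0,150),(179,60,255))*roi
X=np.zeros_like(wm)
for v,u in np.argwhere(wm>0):
    w=ray(d,(u,v),.023)[:2]; r=np.linalg.norm(w-g)
    if 27e-3<r<44e-3 : X[v,u]=1
q=rect(X,.023);print("strip",q)
v=q[0]-g;print("flat ang from centre",np.degrees(np.arctan2(v[1],v[0])))
E
python3 meas.py
```

```text
amber/orange comps [(np.int32(7394), [343.0, 92.0]), (np.int32(8469), [299.0, 222.0])]
bar (array([0.66408618, 0.02430916]), np.float32(-11.901131), np.float32(0.10002413), np.float32(0.012643859), 7394)
glass (array([0.60448315, 0.03545604]), np.float32(10.560905), np.float32(0.049131703), np.float32(0.04877056), 8469)
strip (array([0.62706543, 0.04030495]), np.float32(21.843979), np.float32(0.06273809), np.float32(0.042365454), 3814)
flat ang from centre 12.11865470209167
```

```bash
python3 - <<'E'
from h import *
d=get_image("wrist");f=d["frame"]
for a,b in (((243,146),(358,153)),((244,164),(356,170))):
    A=ray(d,a,.023)[:2];B=ray(d,b,.023)[:2];v=A-B;print(A,B,np.degrees(np.arctan2(v[1],v[0]))-90)
for p in ((300,158),(300,135),(410,150),(220,130)): print(p,f[p[1],p[0]])
for th in (-170,-175,-180,-185,-190,-192): 
  p,a=sw(th,13);go(*p,.03,a)
E
```

```text
[0.63433442 0.06599518] [0.64084007 0.01526521] 7.307771372202353
[0.6266265  0.06455183] [0.63336216 0.01454337] 7.671022912200698
(300, 158) [224 228 228]
(300, 135) [219 211 210]
(410, 150) [219 212 210]
(220, 130) [19 46 74]
shift mm [ 0.5  0.7 -0.5] turn [0.03 0.04 0.72] xang now 10.72
shift mm [-0.4 -2.5 -0.5] turn [0.03 0.04 5.72] xang now 10.72
shift mm [-1.1 -5.8 -0.5] turn [ 0.03  0.04 10.72] xang now 10.72
shift mm [-1.5 -9.1 -0.5] turn [ 0.03  0.04 15.72] xang now 10.72
shift mm [ -1.6 -12.4  -0.5] turn [ 0.04  0.04 20.72] xang now 10.72
shift mm [ -1.5 -13.8  -0.5] turn [ 0.04  0.04 22.72] xang now 10.72
```

Call:
{"api": "play_rows", "payload": {
  "series": [0,-0.0004,-0.0025,0,0,0,4.5,0,-0.0009,-0.0045,0,0,0,8.5,0,-0.0012,-0.0065,0,0,0,12,0,-0.0014,-0.0085,0,0,0,15,0,-0.0016,-0.01,0,0,0,17.5,0,-0.0016,-0.0117,0,0,0,20,0,-0.0016,-0.0117,0,0,0,20]
}}

```text
time: 6.83
position: [0.5677, 0.0301, 0.0295]
tool_rot: [3.129, -0.259, -0.0]
ft_force: [1.2, -4.5, 2.0]
grip_width: 0.005
```

```bash
python3 look.py 7 wrist;python3 meas.py
```

```text
6.8333 [0.5677 0.0301 0.0295] [ 1.21 -4.46  2.05] [ 0.08  0.33 -0.21  1.85  0.09  0.96 -1.9 ]
amber/orange comps [(np.int32(7607), [293.0, 84.0]), (np.int32(8508), [287.0, 222.0])]
bar (array([0.66413922, 0.02436903]), np.float32(-11.985954), np.float32(0.10000646), np.float32(0.012722703), 7607)
glass (array([0.60481842, 0.03849381]), np.float32(80.55228), np.float32(0.04919078), np.float32(0.04891609), 8508)
strip (array([0.62718286, 0.03180939]), np.float32(-26.553856), np.float32(0.062649444), np.float32(0.0418677), 3795)
flat ang from centre -16.64067660292771
```

View pics/wrist7.png

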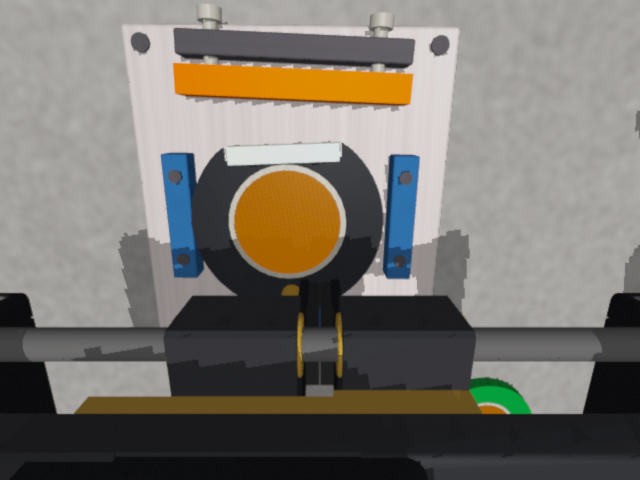

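Call:
{"api": "play_rows", "payload": {
  "series": [0,0,0.003,0,0,0,0,0,0,0.003,-0.01,0,0,0,0,0,0.003,-0.02,0,0,2.5,0,0,-0.015,-0.022,0,0,2.5,0,0,-0.034,-0.022,0,0,2.5,0,0,-0.034,-0.022,0,0,2.5,0,0,-0.034,-0.01,0,0,2.5,0,0,-0.034,0,0,0,2.5,0,0,-0.032,0,0,0,2.5,0,0,-0.032,0,0,0,2.5]
}}

```text
time: 7.77
position: [0.5714, 0.0617, 0.0277]
tool_rot: [3.123, -0.332, -0.006]
ft_force: [0.6, -0.3, 0.9]
grip_width: 0.005
```

```bash
python3 look.py 8 wrist
```

```text
7.7667 [0.5714 0.0617 0.0277] [ 0.58 -0.29  0.88] [ 0.03  0.35 -0.22  1.84  0.09  0.97 -2.01]
```

View pics/wrist8.png

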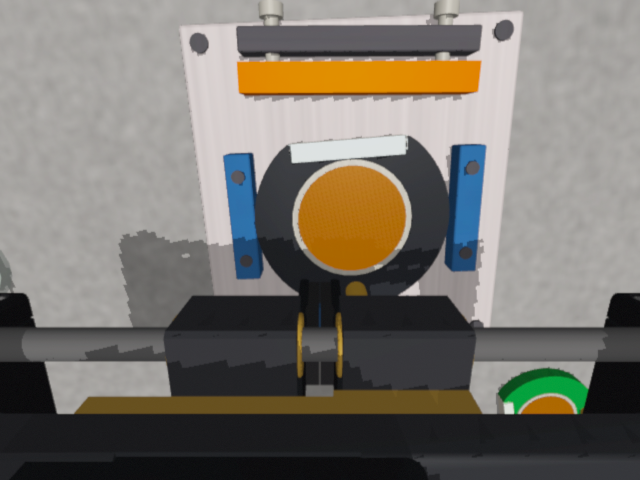

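Call:
{"api": "play_rows", "payload": {
  "series": [0,0,0.002,-0.002,0,0,0,0,0,0.004,-0.002,0,0,0,0,0,0.005,-0.002,0,0,0,0,0,0.006,-0.002,0,0,0,0,0,0.007,-0.002,0,0,0,0,0,0.008,-0.002,0,0,0,0,0,0.008,-0.002,0,0,0]
}}

```text
time: 8.4
position: [0.5719, 0.056, 0.032]
tool_rot: [-3.124, 0.329, -0.002]
ft_force: [1.0, 1.8, 1.5]
grip_width: 0.005
```

```bash
python3 look.py 9 wrist; cat > ang.py <<'E'
from h import *
# strip: pixels bright with G>=R, above finger, near glass
d=get_image("wrist");f=d["frame"].astype(int);h=cv2.cvtColor(d["frame"],cv2.COLOR_RGB2HSV)
m=((f[:,:,1]-f[:,:,0]>=2)&(f[:,:,2]>140)&(h[:,:,1]<60)).astype(np.uint8); m[295:]=0
m=cv2.morphologyEx(m,cv2.MORPH_OPEN,np.ones((3,3)))
o=cv2.inRange(h,(8,140,80),(22,255,255));o[295:]=0
def fit(mm,z):
    n,l,s,c=cv2.connectedComponentsWithStats(mm)
    for i in np.argsort(-s[1:,4])[:3]+1:
        if s[i,4]<300: continue
        W=np.array([ray(d,p,z)[:2]*1e3 for p in np.argwhere(l==i)[:,::-1]]).astype(np.float32)
        r=cv2.minAreaRect(W);b=cv2.boxPoints(r);e=[b[1]-b[0],b[2]-b[1]];L=max(e,key=np.linalg.norm);S=min(e,key=np.linalg.norm)
        L=L if L[1]>0 else -L
        print(s[i,4],c[i].round(0),"ctr",np.round(r[0],1),"normal ang",round(float(np.degrees(np.arctan2(L[1],L[0]))-90),2),"size",np.linalg.norm(L).round(1),np.linalg.norm(S).round(1))
print("strip");fit(m,.023);print("amber/bar");fit(o,.0235)
E
python3 ang.py
```

```text
8.4 [0.5719 0.056  0.032 ] [0.99 1.81 1.54] [ 0.04  0.34 -0.22  1.84  0.09  0.97 -1.99]
strip
2112 [336. 152.] ctr [636.6  33.7] normal ang -6.44 size 51.8 8.3
amber/bar
8301 [341. 219.] ctr [604.9  37.2] normal ang -12.05 size 49.0 48.7
7406 [344.  83.] ctr [664.   24.3] normal ang -11.72 size 100.0 12.7
```

View pics/wrist9.png

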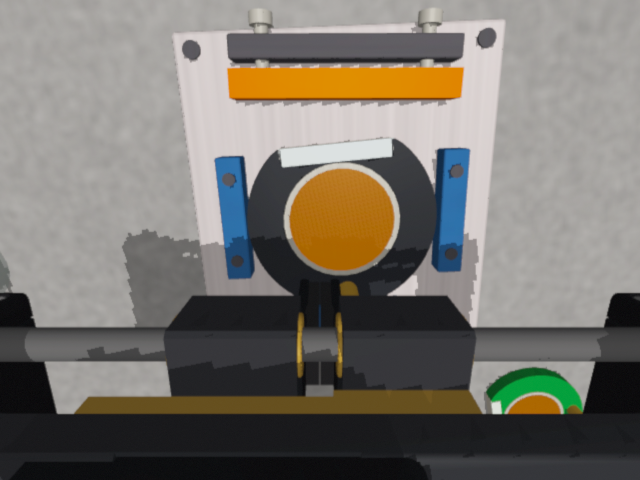

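Call:
{"api": "play_rows", "payload": {
  "series": [0,0,-0.003,0,0,0,0,0,0,-0.003,-0.01,0,0,0,0,0,-0.003,-0.018,0,0,0,0,0,0.015,-0.02,0,0,0,0,0.001,0.032,-0.02,0,0,0,0,0.001,0.032,-0.018,0,0,0,0,0.001,0.032,-0.008,0,0,0,0,0.001,0.031,0.002,0,0,0,0,0.001,0.028,0.002,0,0,0,0,0.001,0.027,0.002,0,0,0]
}}

```text
time: 9.33
position: [0.5654, 0.0303, 0.028]
tool_rot: [3.124, -0.327, -0.005]
ft_force: [-1.0, -0.6, -0.5]
grip_width: 0.005
```

```bash
python3 look.py 10; python3 ang.py
```

```text
9.3333 [0.5654 0.0303 0.028 ] [-1.02 -0.59 -0.52] [ 0.08  0.33 -0.2   1.86  0.08  0.96 -1.94]
strip
2205 [276. 150.] ctr [636.7  34. ] normal ang -7.67 size 52.0 8.3
amber/bar
8746 [283. 219.] ctr [605.2  38.2] normal ang -11.98 size 49.3 49.0
7907 [282.  79.] ctr [664.1  24.4] normal ang -11.96 size 100.0 12.3
```

Call:
{"api": "play_rows", "payload": {
  "series": [0,0,-0.001,-0.001,0,0,0,0,0,-0.002,-0.002,0,0,0,0,0,-0.003,-0.002,0,0,0,0,0,-0.0035,-0.002,0,0,0,0,0,-0.0035,-0.002,0,0,0]
}}

```text
time: 9.8
position: [0.567, 0.0319, 0.0315]
tool_rot: [3.123, -0.33, -0.001]
ft_force: [-2.6, -2.8, -1.1]
grip_width: -0.001
```

```bash
python3 look.py 11; python3 ang.py
```

```text
9.8 [0.567  0.0319 0.0315] [-2.64 -2.8  -1.12] [ 0.07  0.33 -0.2   1.85  0.08  0.97 -1.95]
strip
2137 [283. 153.] ctr [636.5  33.1] normal ang -9.68 size 52.1 8.3
amber/bar
8369 [287. 220.] ctr [604.8  38.5] normal ang -12.09 size 49.3 49.2
7453 [287.  83.] ctr [664.3  24.3] normal ang -12.08 size 100.0 12.6
```

Call:
{"api": "play_rows", "payload": {
  "series": [0,0,-0.001,0,0,0,0,0,0,-0.0018,0,0,0,0,0,0,-0.0018,0,0,0,0]
}}

```text
time: 10.1
position: [0.5672, 0.0336, 0.0314]
tool_rot: [3.123, -0.33, -0.002]
ft_force: [-3.7, -3.7, -0.2]
grip_width: 0.003
```

```bash
python3 look.py 12; python3 ang.py
```

```text
10.1 [0.5672 0.0336 0.0314] [-3.68 -3.69 -0.24] [ 0.07  0.33 -0.21  1.85  0.08  0.97 -1.95]
strip
2117 [289. 152.] ctr [636.5  31.7] normal ang -12.09 size 50.4 7.9
amber/bar
8382 [291. 220.] ctr [605.2  38.6] normal ang -12.12 size 49.2 49.1
7468 [291.  83.] ctr [664.2  24.4] normal ang -12.07 size 99.9 12.6
```

Call:
{"api": "play_rows", "payload": {
  "series": [0,0,0.002,0,0,0,0,0,0,0.003,-0.01,0,0,0,0,0,0.003,-0.02,0,0,0,0,-0.015,0.003,-0.02,0,0,0,0,-0.022,-0.0128,-0.02,0,0,0,0,-0.022,-0.0128,-0.02,0,0,0,0,-0.022,-0.0128,-0.01,0,0,0,0,-0.022,-0.0128,0,0,0,0,0,-0.022,-0.0128,0,0,0,0,0,-0.022,-0.0128,0,0,0,0]
}}

```text
time: 10.98
position: [0.5483, 0.0503, 0.0302]
tool_rot: [3.123, -0.331, -0.004]
ft_force: [-0.1, 0.4, -0.2]
grip_width: 0.005
```

```bash
python3 look.py 13 wrist scene; python3 ang.py;python3 - <<'E'
from h import *
p=np.array([.570,.0461])-.0185*np.array([.978,-.208]);go(*p,.03,-12)
E
```

```text
10.9833 [0.5483 0.0503 0.0302] [-0.06  0.36 -0.16] [ 0.05  0.3  -0.22  1.9   0.08  0.96 -1.98]
strip
2330 [317. 102.] ctr [636.5  31.9] normal ang -12.12 size 51.3 7.7
amber/bar
9715 [321.  28.] ctr [663.6  24.4] normal ang -12.11 size 100.0 14.6
9250 [318. 174.] ctr [605.   38.2] normal ang -41.02 size 49.1 49.0
597 [318. 257.] ctr [566.9  46.5] normal ang 77.87 size 15.4 10.8
shift mm [2.8 0.2 1.5] turn [ 0.01 -0.   -0.08] xang now -12.08
```

View pics/wrist13.png

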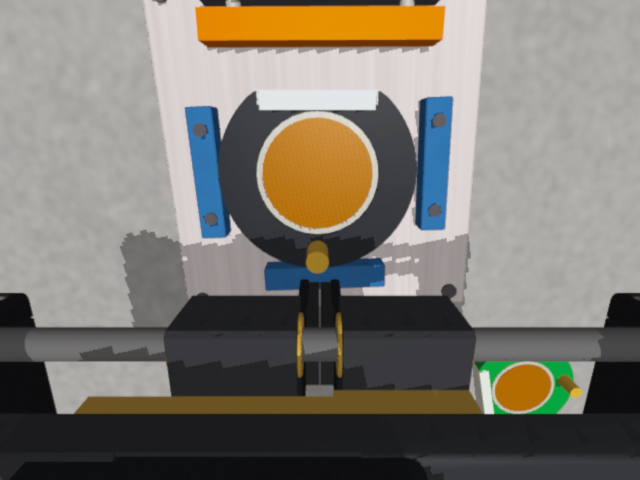

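View pics/scene13.png

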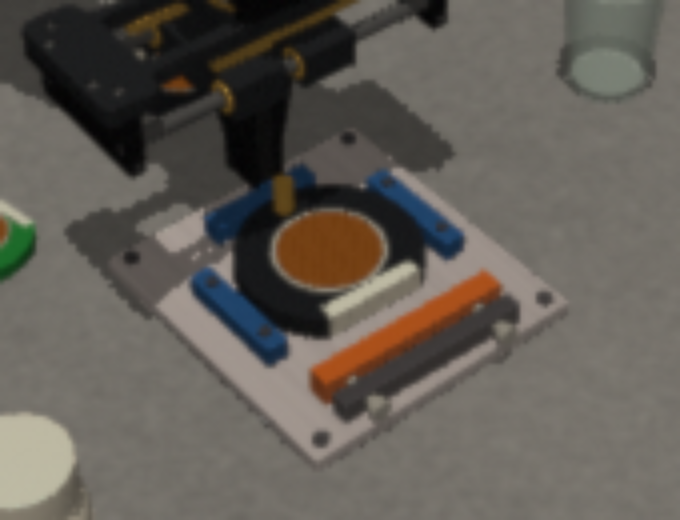

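Call:
{"api": "play_rows", "payload": {
  "series": [0,0.002,0,0,0,0,0,0,0.004,0,0,0,0,0,0,0.006,0,0,0,0,0,0,0.0075,0,0,0,0,0,0,0.009,0,0,0,0,0,0,0.0105,0,0,0,0,0,0,0.012,0,0,0,0,0,0,0.0135,0,0,0,0,0,0,0.015,0,0,0,0,0,0,0.015,0,0,0,0,0]
}}

```text
time: 11.97
position: [0.5627, 0.0485, 0.0315]
tool_rot: [3.124, -0.329, -0.004]
ft_force: [-4.3, 1.4, 2.8]
grip_width: 0.005
```

```bash
python3 look.py 14; python3 ang.py
```

```text
11.9667 [0.5627 0.0485 0.0315] [-4.29  1.44  2.85] [ 0.05  0.32 -0.22  1.86  0.08  0.97 -1.98]
strip
2252 [320. 121.] ctr [641.7  30.3] normal ang -12.05 size 51.9 8.0
amber/bar
8874 [320. 192.] ctr [610.6  37.1] normal ang -12.06 size 49.2 48.8
8181 [324.  64.] ctr [663.9  24.3] normal ang -12.04 size 100.0 13.1
629 [319. 274.] ctr [572.1  45.7] normal ang 77.93 size 16.9 10.9
```

Call:
{"api": "play_rows", "payload": {
  "series": [0,0.001,0,0,0,0,0,0,0.002,0,0,0,0,0,0,0.003,0,0,0,0,0,0,0.004,0,0,0,0,0,0,0.005,0,0,0,0,0,0,0.006,0,0,0,0,0,0,0.007,0,0,0,0,0,0,0.008,0,0,0,0,0,0,0.009,0,0,0,0,0,0,0.009,0,0,0,0,0]
}}

```text
time: 12.85
position: [0.5729, 0.046, 0.0315]
tool_rot: [3.124, -0.33, 0.001]
ft_force: [-2.9, 0.1, 1.3]
grip_width: 0.005
```

```bash
python3 look.py 15 wrist; python3 ang.py
```

```text
12.85 [0.5729 0.046  0.0315] [-2.91  0.11  1.25] [ 0.06  0.34 -0.21  1.84  0.09  0.97 -1.97]
strip
2236 [320. 121.] ctr [652.3  27.8] normal ang -12.67 size 52.1 8.2
amber/bar
8860 [319. 191.] ctr [621.   34.9] normal ang -12.08 size 49.2 48.9
7228 [322.  91.] ctr [664.2  24.3] normal ang -12.08 size 100.0 12.4
628 [319. 274.] ctr [582.3  43.2] normal ang 77.91 size 16.9 10.9
```

View pics/wrist15.png

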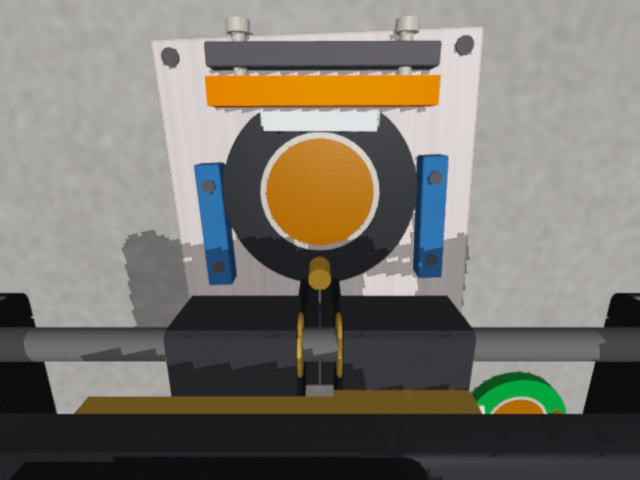

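Call:
{"api": "play_rows", "payload": {
  "series": [0,0.0005,0,0,0,0,0,0,0.001,0,0,0,0,0,0,0.001,0,0,0,0,0]
}}

```text
time: 13.2
position: [0.5734, 0.0459, 0.0315]
tool_rot: [3.124, -0.33, -0.0]
ft_force: [-3.9, 1.3, 2.7]
grip_width: 0.004
```

Call:
{"api": "play_rows", "payload": {
  "series": [0,0.0005,0,0,0,0,0,0,0.0005,0,0,0,0,0]
}}

```text
time: 13.37
position: [0.5739, 0.0458, 0.0316]
tool_rot: [3.124, -0.329, 0.0]
ft_force: [-3.1, 0.8, 1.6]
grip_width: 0.008
```

Call:
{"api": "play_rows", "payload": {
  "series": [0,0.0003,0,0,0,0,0,0,0.0005,0,0,0,0,0]
}}

```text
time: 13.53
position: [0.5744, 0.0458, 0.0316]
tool_rot: [3.124, -0.329, -0.0]
ft_force: [-3.3, 1.0, 3.2]
grip_width: 0.008
```

Call:
{"api": "play_rows", "payload": {
  "series": [0,0.0003,0,0,0,0,0,0,0.0005,0,0,0,0,0]
}}

```text
time: 13.7
position: [0.5749, 0.0457, 0.0315]
tool_rot: [3.124, -0.329, 0.0]
ft_force: [-3.1, 0.4, 2.4]
grip_width: 0.004
```

Call:
{"api": "play_rows", "payload": {
  "series": [0,0.0003,0,0,0,0,0,0,0.0005,0,0,0,0,0]
}}

```text
time: 13.87
position: [0.5754, 0.0455, 0.0315]
tool_rot: [3.124, -0.329, -0.0]
ft_force: [-2.7, 0.3, 2.5]
grip_width: 0.005
```

```bash
python3 look.py 16 wrist; python3 ang.py
```

```text
13.8667 [0.5754 0.0455 0.0315] [-2.75  0.32  2.5 ] [ 0.06  0.35 -0.21  1.83  0.09  0.97 -1.97]
strip
2133 [320. 122.] ctr [654.4  27.4] normal ang -12.78 size 52.0 7.8
amber/bar
8876 [319. 192.] ctr [623.4  34.4] normal ang -12.08 size 49.2 48.9
6890 [322.  96.] ctr [664.2  24.3] normal ang -11.77 size 100.0 12.2
630 [319. 274.] ctr [584.8  42.7] normal ang 77.91 size 16.9 10.9
```

Call:
{"api": "play_rows", "payload": {
  "series": [0,0.0004,0,0,0,0,0,0,0.0004,0,0,0,0,0]
}}

```text
time: 14.13
position: [0.5754, 0.0456, 0.0315]
tool_rot: [3.124, -0.329, -0.001]
ft_force: [-5.1, 0.8, 4.1]
grip_width: 0.002
```

Call:
{"api": "play_rows", "payload": {
  "series": [0,0.0004,0,0,0,0,0,0,0.0004,0,0,0,0,0]
}}

```text
time: 14.3
position: [0.5754, 0.0455, 0.0314]
tool_rot: [3.124, -0.329, -0.002]
ft_force: [-7.2, 1.0, 3.6]
grip_width: 0.003
```

Call:
{"api": "play_rows", "payload": {
  "series": [0,0.0004,0,0,0,0,0,0,0.0004,0,0,0,0,0]
}}

```text
time: 14.47
position: [0.5755, 0.0455, 0.0314]
tool_rot: [3.124, -0.329, -0.004]
ft_force: [-7.2, 1.7, 4.7]
grip_width: 0.005
```

Call:
{"api": "play_rows", "payload": {
  "series": [0,0.0003,0,0,0,0,0,0,0.0004,0,0,0,0,0,0,0.0004,0,0,0,0,0]
}}

```text
time: 14.72
position: [0.5755, 0.0455, 0.0314]
tool_rot: [3.124, -0.329, -0.005]
ft_force: [-7.5, 1.0, 6.5]
grip_width: 0.01
```

```bash
python3 look.py 17 wrist scene; python3 ang.py; python3 ang.py
```

```text
14.7167 [0.5755 0.0455 0.0314] [-7.55  0.98  6.5 ] [ 0.06  0.35 -0.21  1.83  0.09  0.98 -1.97]
strip
2141 [321. 122.] ctr [654.3  27.2] normal ang -12.06 size 51.4 7.5
amber/bar
8874 [320. 192.] ctr [623.4  34.1] normal ang 49.43 size 49.1 49.0
6963 [322.  96.] ctr [664.3  24.3] normal ang -11.78 size 100.0 12.2
628 [319. 274.] ctr [585.   42.7] normal ang 77.91 size 16.9 10.9
strip
2121 [320. 122.] ctr [654.4  27.4] normal ang -12.06 size 50.3 7.5
amber/bar
8875 [320. 192.] ctr [623.4  34.3] normal ang -55.57 size 49.2 48.9
6964 [322.  96.] ctr [664.3  24.2] normal ang -11.78 size 100.0 12.2
630 [319. 274.] ctr [585.   42.7] normal ang 77.91 size 16.9 10.9
```

View pics/wrist17.png

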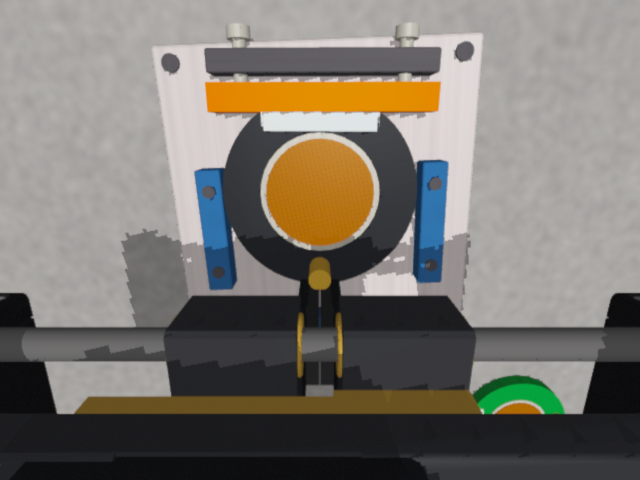

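Call:
{"api": "play_rows", "payload": {
  "series": [0,0.0002,0,-0.0003,0,0,0,0,0.0003,0,-0.0006,0,0,0,0,0.0003,0,-0.0006,0,0,0]
}}

```text
time: 15.17
position: [0.5756, 0.0454, 0.0316]
tool_rot: [3.124, -0.329, -0.005]
ft_force: [-8.2, 1.4, 3.8]
grip_width: 0.002
```

Call:
{"api": "play_rows", "payload": {
  "series": [0,0,0,0,0,0,0,0,0,0,0,0,0,0]
}}

```text
time: 15.33
position: [0.5755, 0.0454, 0.0315]
tool_rot: [3.124, -0.329, -0.006]
ft_force: [-7.5, 2.3, 3.6]
grip_width: 0.003
```

Call:
{"api": "play_rows", "payload": {
  "series": [0,0.0001,0,0,0,0,0,0,0.0002,0,0,0,0,0,0,0.0002,0,0,0,0,0,0,0.0002,0,0,0,0,0,0,0.0002,0,0,0,0,0,0,0.0002,0,0,0,0,0,0,0.0002,0,0,0,0,0,0,0.0002,0,0,0,0,0,0,0.0002,0,0,0,0,0,0,0.0002,0,0,0,0,0]
}}

```text
time: 16.17
position: [0.5755, 0.0454, 0.0315]
tool_rot: [3.124, -0.329, -0.006]
ft_force: [-7.2, 0.9, 3.1]
grip_width: 0.008
```

Call:
{"api": "play_rows", "payload": {
  "series": [0,0,0,0,0,0,0,0,0,0,0,0,0,0,0,0,0,0,0,0,0,0,0,0,0,0,0,0,0,0,0,0,0,0,0]
}}

```text
time: 16.58
position: [0.5756, 0.0454, 0.0315]
tool_rot: [3.124, -0.329, -0.006]
ft_force: [-7.2, 1.5, 4.6]
grip_width: 0.001
```

```bash
python3 ang.py
```

```text
strip
2141 [319. 122.] ctr [654.5  27.7] normal ang -12.06 size 51.8 7.5
amber/bar
8877 [319. 192.] ctr [623.4  34.3] normal ang -55.57 size 49.2 48.9
6944 [322.  96.] ctr [664.2  24.3] normal ang -12.05 size 100.0 12.1
627 [319. 274.] ctr [584.9  42.6] normal ang 77.92 size 17.0 10.9
```

Call:
{"api": "play_rows", "payload": {
  "series": [0,-0.001,0,0,0,0,0,0,-0.002,0,0,0,0,0,0,-0.003,0,0,0,0,0,0,-0.005,0,0,0,0,0,0,-0.009,0,0,0,0,0,0,-0.014,0,0,0,0,0,0,-0.016,0,-0.01,0,0,0,0,-0.016,0,-0.03,0,0,0,0,-0.016,0,-0.05,0,0,0,0,-0.016,0,-0.05,0,0,0]
}}

```text
time: 17.47
position: [0.565, 0.0489, 0.0872]
tool_rot: [-3.123, 0.329, -0.013]
ft_force: [0.3, 0.4, 0.3]
grip_width: 0.005
```

```bash
python3 look.py 18 wrist scene; python3 ang.py
```

```text
17.4667 [0.565  0.0489 0.0872] [0.27 0.35 0.26] [ 0.06  0.26 -0.22  1.82  0.06  1.06 -1.97]
strip
1980 [ 21. 233.] ctr [616.3 226.4] normal ang 64.25 size 34.0 27.6
1308 [321. 100.] ctr [654.4  27.1] normal ang -12.07 size 51.0 7.4
amber/bar
5563 [320. 156.] ctr [623.5  34.2] normal ang -12.07 size 48.6 48.4
4231 [322.  80.] ctr [664.   24.3] normal ang -11.72 size 99.8 12.9
```

View pics/wrist18.png

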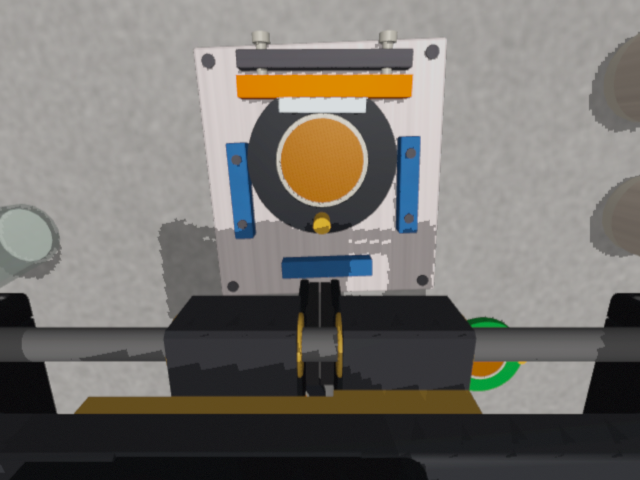

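View pics/scene18.png

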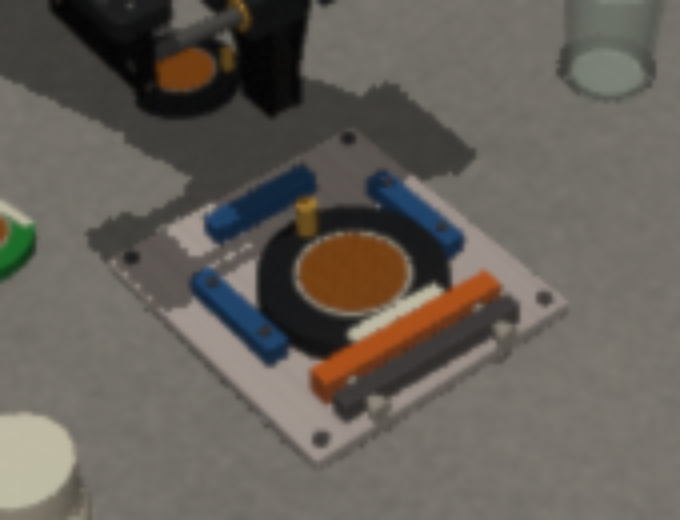

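The flat strip at (322,105) lies along the bar's edge, and the filter centre did not move when I let go ((623.5,34.2) mm, against (623.4,34.3) mm while pressed). The tool touches nothing. I'm handing the job in.

```bash
python3 -c "
from bench import *
s=get_state();print(s['qd'].round(3),s['ft_force']);print(close_job())"
```

```text
[ 0.     0.02   0.001  0.02  -0.     0.     0.   ] [-0.8325032  -0.2796195  -0.29441337]
the job is handed in; nothing more can be done
None
```

The filter is turned, pressed home against the bar and released, and I handed the job in at about 17.5 s.

- **Turning:** I pushed the peg about 147° clockwise with the shut fingertips. I misread the angle once and nudged the peg the wrong way by mistake. I then corrected it, so the flat was parallel to the bar before the press.
- **Pressing:** I pushed from behind the peg until the filter stopped at the bar, then held for about 1.8 s. The wrist force along the bar's normal was about 7–8.5 N. Sliding friction was about 3 N, so I estimate 4–8 N on the bar. This is an estimate, since the bar force was not measured directly.
- **Side effect of the press:** an upward force of up to 6.5 N also built up on the tool. I eased it to about 4 N by raising the tool slightly.
- **Release:** I backed the finger straight off the peg and lifted clear.

**Last checks:** After release the flat's angle was -12.07°, and the bar read -11.7° to -12.05° from picture to picture. The filter's centre stayed within 0.2 mm on release, and no gap to the bar is visible. I kept clear of the bottles and the beaker, but did not measure their positions again at the end.

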